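# Shut the brazing hearth's guard gate and drop its latch

## Robot

A 6-joint arm with a two-finger parallel gripper is mounted at the origin on the work surface. World frame = base frame: x ahead of the robot, y to its left, z up, the work surface at z = 0. Lengths are in m, angles in rad, forces in N, time in s.
With the tool pointing down it reaches from about 0.325 to 0.875 m from the base axis. Payload 4.4 kg.
Tool frame: the origin (TCP) lies midway between the tips of the shut fingers; the grasp point (between the pads) lies 19 mm behind it; y points along the fingers, x is the direction in which the jaws open and shut, and the axes are right-handed (so a half turn about y gives the same grasp; the last joint's range is limited). The gripper opens to 85 mm and grips with 20 to 120 N. Pads are 22 mm wide; open, the fingers measure 114 mm over their backs; the gripper's body (76 mm by 85 mm) begins 54 mm behind the grasp point. The pads swing forward as they close: fully open they stand 13 mm farther back than shut.
Start: joints at [-0.15, 0.207, 1.542, -0, 1.393, -0.15], TCP at [0.575, -0, 0.231] pointing down, gripper open.
Joint ranges: [-2.73, 2.73], [-0.86, 2.22], [0.23, 2.46], [-1.11, 4.25], [0.08, 2.63], [-2.82, 2.82]. Speed limits (rad/s): [2.79, 2.79, 3.14, 3.14, 3.14, 3.14].

## Interface

Orientations are given as a 3x3 rotation matrix whose columns are the frame's x, y, z axes.
In Python, from bench import observe, cams, close_job gives the robot as it stands.
- The arm moves only by the tool servo_tool, never from a script. Its argument "deltas" is a list of rows, each an object with "turn": the turn, a rotation vector about the tool's x, y, z in rad, a list of three; "travel": the shift along the tool's x, y, z in mm, a list of three; "grip": the closure, from -1 (fully open) to 1 (shut), so that 0 is half open. A call has 1 to 5 rows; each row is the pose to reach, as a shift and turn from the pose commanded when the call began, along the tool's axes at that moment; what a row does not reach only later rows make up. A row lasts 1/12 s, in which the tool goes at most 41.7 mm and 7.16 degrees, less where a joint would pass 70% of its speed; a pose out of reach is approached as far as the arm can. A call with a gripper value outside its range is refused whole. The fingers move at their own pace and stop on an object; "squeeze" is the grip in N (left out, the last holds). Time passes only in rows, so rows that repeat a pose let the fingers close. It gives the time, the measured TCP pose, the force and the opening at its end, in the units of the state.
- observe(): the state, without advancing time (a new reading comes with each control period).
- cams.snapshot(name): name is "scene" or "side" or "wrist"; returns a dict with "image" (400x640x3 uint8, blue, green, red), "K" (3x3 intrinsics, pixels), "extrinsics" (4x4, takes a point from camera to world coordinates). Camera axes: x right, y up, looking along -z (the intrinsics and any distortion apply to the point x, -y, -z); pixel columns grow to the right and rows downward; lengths in m; the calibration is good to about 2 mm. A picture is of the moment at which its call begins. There is no depth.
- close_job(): hands the job in, once; it reports no verdict.
The state is a dict: "time": time; "joint_pos": joint angles; "qd": joint speeds; "joint_efforts": joint torques, N m; "eef_pos": TCP position; "tool_rot": TCP orientation; "contact_force": force on the tool from outside, world axes, zero at the start; "ft_torque": the same for the moment, N m; "width": finger opening in m.
Only numpy, scipy, OpenCV 4.12 (cv2) and the standard library are available. Lean on these libraries where they do the work, as an engineer would, in place of code of your own. Each camera call takes 0.05 s, during which the arm holds its last target.

## Task

Shut the guard gate at the front of the brazing hearth: lift its latch bar over the lip of the keeper on the latch post while swinging the gate in, and let the bar drop fully into the keeper's notch, so that the gate stays shut when you let go. Feel for the notch and never force the keeper or its post, and leave the ewer, the tin and the bowl where they are.

Things in the scene. Friction and masses are not known exactly. Their poses are not given: they have to be found in the camera images.
- hearth: Low dark-steel hearth with pale firebricks, fixed on the bench, 330 wide (y), 260 deep (x), side walls 80 high. Origin at bench level, middle of its front; x points into the hearth, y left seen from the robot, z up. The gate's upright hinge axis is at x 0, y +140. Within 90 behind the shut gate nothing but the latch post is higher than 80.
- post: Dark-steel latch post, 24 x 30, 165 tall, front right of the hearth (x +26, y -135 there, same axes); origin at the middle of its foot, 20 above the bench. It carries the steel keeper on its robot side. Pushing post or keeper with more than 25 N damages them.
- notch_about (a point): APPROXIMATE middle of the keeper's notch floor, 102 above the bench, fixed to the post (42 on its robot side). The keeper is clamped in a slot, so the true notch lies up to 12 nearer or farther along the hearth's x: find it by feel, e.g. push the raised bar lightly against the back plate, then come 2 off it, or slide it on the lip until it falls.
- lip_about (a point): APPROXIMATE top of the keeper's lip (same +-12 along x), 18 above the notch floor. Keeper, from the robot side: lip 12 thick, notch 12 wide, back plate 8 thick and 55 above the notch floor; all 20 wide along y, centred on the post. A seated bar has 2 of play either way. The lip's front is blunt: the bar does not ride up it.
- gate (a joint): Steel guard gate, 235 long from its hinge axis, 10 thick, 25 to 120 above the bench, 0.9 kg. 0 = in the hearth's front plane (along -y from the hinge); grows toward the robot; limits -0.07 to 1.0. A spring (1 N m/rad, rest 0.45, friction 0.2 N m) opens it when let go unlatched. Latched it reads -0.055 to 0.055, by where the keeper sits.
- latch (a joint): Steel latch bar on the gate's outer (robot) side, 8 thick, 16 high, about 0.35 kg, on a level pivot (see bar_pivot). 0 = level, also seated on the notch floor; grows as the end rises; limits -0.05 (hanging on its stop, as at the start) to 0.6. The keeper meets it 215 from the pivot; it clears the lip above about 0.09. It falls by its own weight.
- bar_pivot (a point): Pivot of the latch bar on the gate: 60 from the gate's hinge axis along the gate, 110 above the bench, 16 outside (robot side of) the gate's middle plane, in the middle of the bar's thickness; the pivot axis is square to the gate.
- tab (a point): Grip point on the bar's upright brass tab: 10 thick across the gate (point x, into the hearth), 24 wide along the bar (y); the tab stands 8 to 68 above the bar's centre line. This point: 45 above that line, 110 from the pivot along the bar. z up along the tab, -y toward the bar's end; turns with gate and bar. Pinch from above, fingers on both faces.
- bar_end (a point): Middle of the free end face of the latch bar, 237 from its pivot.
- ewer_mid (a point): Small brass ewer, 92 diameter, 100 tall, standing on the firebricks well inside the hearth; point at its centre.
- tin_mid (a point): Flux tin, 68 diameter, 90 tall, on the bench beside the hearth; point at its centre.
- bowl_mid (a point): Copper bowl, 100 diameter, 45 tall, on the bench beside the hearth; point at its centre.

How it is judged:
By the outcome, as a careful person would: the job done as asked, in the order asked, and still so for the second after the job is handed in, with the robot touching nothing.
It also fails if it takes over 61 s, if anything falls off the work surface, if the arm or the gripper's body presses on something with over 40 N, if the wrist force passes 120 N, or if a joint passes its speed limit or range.

## Working session

There is one attempt and no reset: what is moved stays moved. The work goes in short steps, Python scripts to look and compute and a tool call to move; the robot and the scene stay as the last step left them, time stands still between calls to the robot, and variables do not carry over. Pictures are saved under pics/ and viewed, and the job is handed in when it is done.

Besides the shell and the picture viewer there is one more tool, called after "Emit:" as name(argument=value, ...) on one line, values as JSON. servo_tool: Moves the arm, as the interface text tells. Its arguments: {"type":"object","properties":{"deltas":{"type":"array","items":{"type":"object","properties":{"turn":{"type":"array","items":{"type":"number"}},"travel":{"type":"array","items":{"type":"number"}},"grip":{"type":"number"}}}},"squeeze":{"type":"number"}},"required":["deltas"]}

```bash
mkdir -p pics; ls; python3 - <<'E'
from bench import observe,cams
import cv2,pickle,numpy as np
np.set_printoptions(precision=4,suppress=True)
o=observe();print(o)
for n in["scene","side","wrist"]:
    s=cams.snapshot(n);cv2.imwrite(f"pics/{n}0.png",s["image"]);pickle.dump(s,open(f"{n}0.pkl","wb"));print(n,s["K"],s["extrinsics"],[k for k in s])
E
```

```text
pics
{'time': 0.0, 'joint_pos': array([-0.1505,  0.2074,  1.543 , -0.    ,  1.3935, -0.1505]), 'qd': array([ 0.0022,  0.0009, -0.0001, -0.0007,  0.002 , -0.0008]), 'joint_efforts': array([  0.0004, -38.3034, -29.1595,  -0.0002,   0.0106,   0.0001]), 'eef_pos': array([0.5742, 0.0001, 0.2301]), 'tool_rot': array([[ 1.    , -0.0022,  0.    ],
       [-0.    ,  0.0003,  1.    ],
       [-0.0022, -1.    ,  0.0003]]), 'contact_force': array([-0.6294,  0.1365,  0.3561]), 'ft_torque': array([-0.0045,  0.009 ,  0.0296]), 'width': 0.08533397979422104}
scene [[397.6511   0.     316.3871]
 [  0.     397.6511 204.8616]
 [  0.       0.       1.    ]] [[ 0.8786 -0.4034  0.2556  0.9398]
 [ 0.4773  0.7565 -0.447  -0.5787]
 [-0.013   0.5148  0.8572  1.2261]
 [ 0.      0.      0.      1.    ]] ['image', 'K', 'extrinsics']
side [[510.225    0.     315.1012]
 [  0.     510.225  196.7484]
 [  0.       0.       1.    ]] [[-0.9065  0.2622 -0.331   0.0897]
 [-0.4222 -0.5612  0.7119  1.1466]
 [ 0.0009  0.7851  0.6194  1.1103]
 [ 0.      0.      0.      1.    ]] ['image', 'K', 'extrinsics']
wrist [[275.282    0.     317.6609]
 [  0.     275.282  196.8768]
 [  0.       0.       1.    ]] [[ 1.      0.0009  0.0015  0.5745]
 [-0.0013  0.9491  0.315   0.0824]
 [-0.0012 -0.315   0.9491  0.3724]
 [ 0.      0.      0.      1.    ]] ['image', 'K', 'extrinsics']
```

View pics/scene0.png

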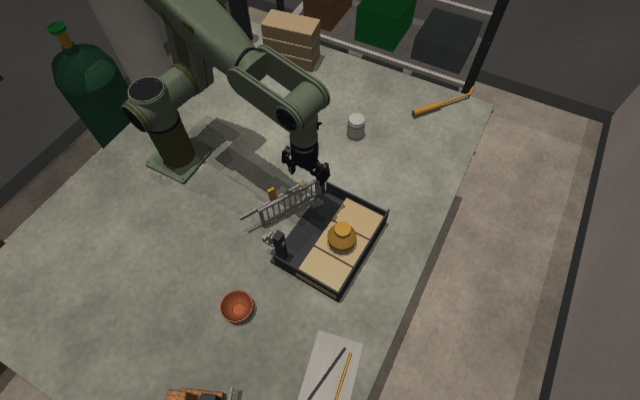

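View pics/side0.png

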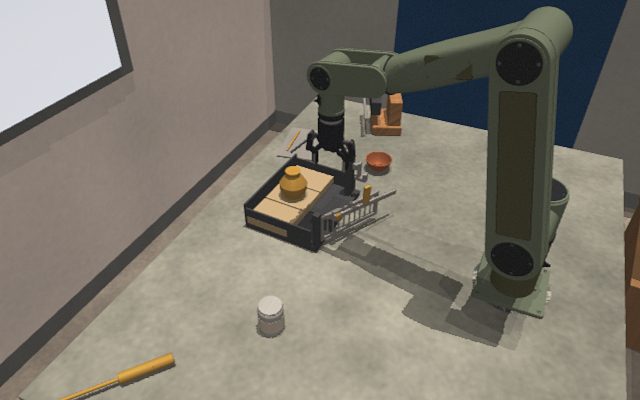

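View pics/wrist0.png

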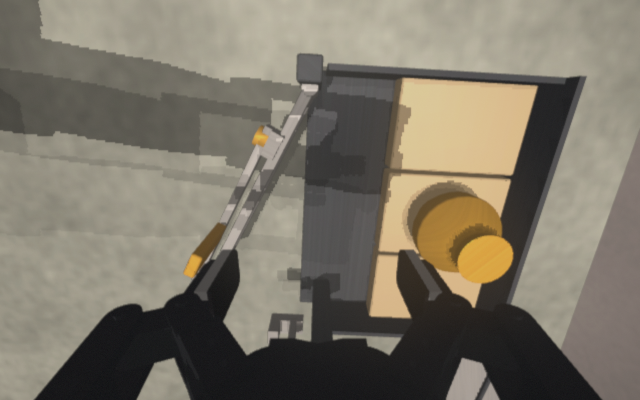

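```bash
python3 - <<'E'
import cv2
a=cv2.imread("pics/wrist0.png");cv2.imwrite("pics/w0a.png",cv2.resize(a[40:240,170:370],None,fx=3,fy=3,interpolation=2))
cv2.imwrite("pics/w0b.png",cv2.resize(a[220:360,170:430],None,fx=3,fy=3,interpolation=2))
a=cv2.imread("pics/side0.png");cv2.imwrite("pics/s0a.png",cv2.resize(a[140:260,230:410],None,fx=4,fy=4,interpolation=2))
a=cv2.imread("pics/scene0.png");cv2.imwrite("pics/c0a.png",cv2.resize(a[160:300,220:400],None,fx=4,fy=4,interpolation=2))
E
```

```text
(no output)
```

View pics/w0a.png

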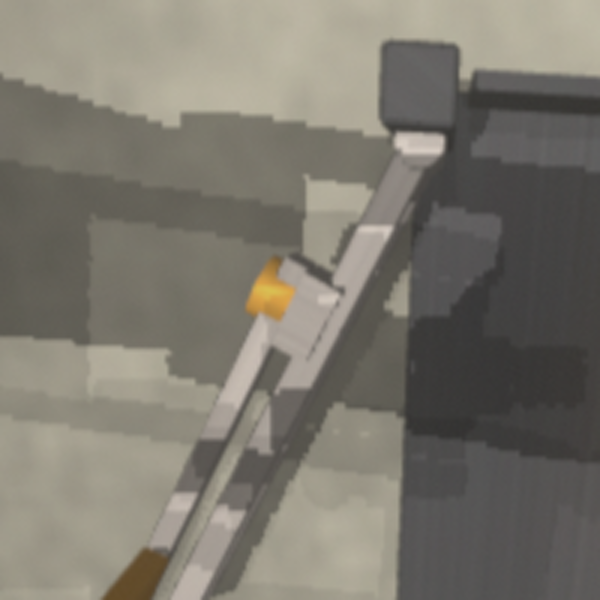

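View pics/w0b.png

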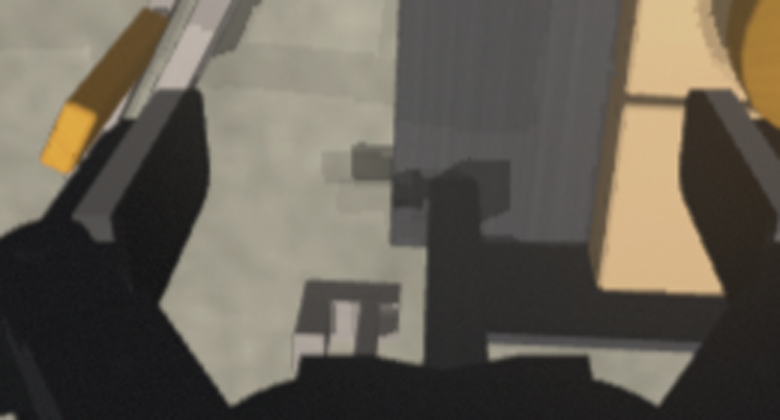

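View pics/s0a.png

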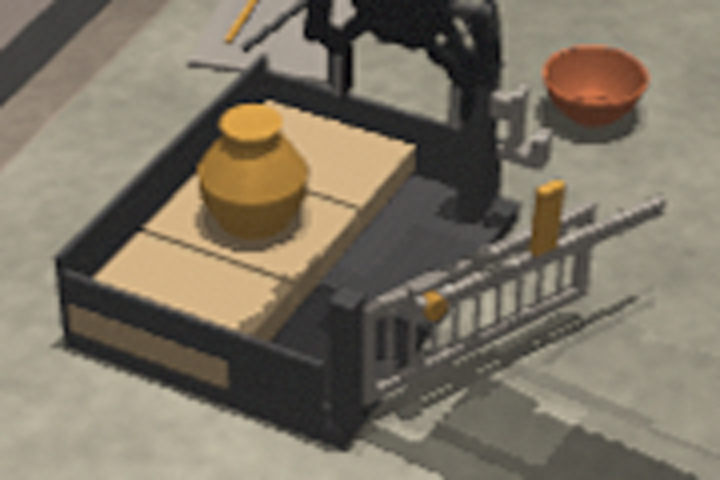

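View pics/c0a.png

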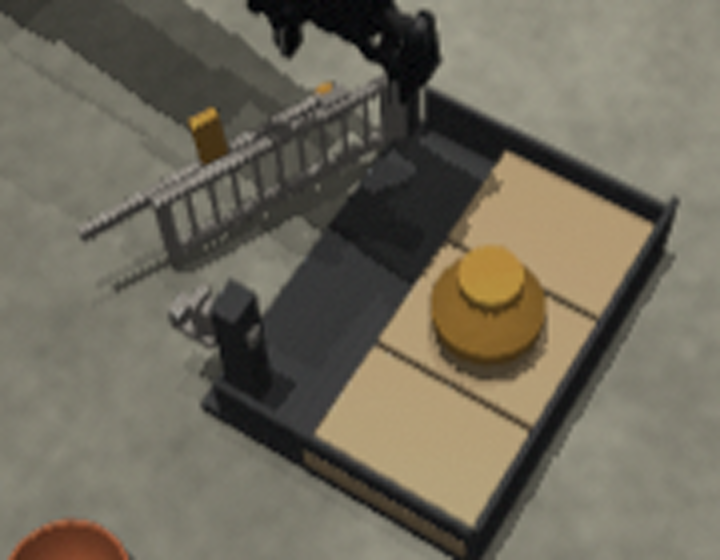

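```bash
cat > h.py <<'E'
import numpy as np,pickle,cv2
np.set_printoptions(precision=4,suppress=True)
def load(n): return pickle.load(open(n+".pkl","rb"))
def ray(s,u,v):
    K=s["K"];E=s["extrinsics"]
    d=np.array([(u-K[0,2])/K[0,0],-(v-K[1,2])/K[1,1],-1]);d=E[:3,:3]@d
    return E[:3,3],d/np.linalg.norm(d)
def onz(s,u,v,z):
    o,d=ray(s,u,v);return o+d*(z-o[2])/d[2]
def tri(*l):
    A=np.zeros((3,3));b=np.zeros(3);R=[]
    for s,u,v in l:
        o,d=ray(s,u,v);M=np.eye(3)-np.outer(d,d);A+=M;b+=M@o;R.append((o,M))
    p=np.linalg.solve(A,b);return p,[np.linalg.norm(M@(p-o)) for o,M in R]
def proj(s,p):
    E=s["extrinsics"];q=E[:3,:3].T@(np.asarray(p)-E[:3,3]);K=s["K"]
    return np.array([K[0,2]+K[0,0]*q[0]/-q[2],K[1,2]-K[1,1]*q[1]/-q[2]])
E
python3 - <<'E'
from h import *
C,S,W=[load(n+"0") for n in("scene","side","wrist")]
print("tab",tri((C,270.75,189.25),(S,367.75,186.25),(W,192.7,265)),tri((C,270.75,189.25),(S,367.75,186.25)))
print("barend",tri((C,241.2,218.8),(S,395.5,191.2)))
print("posttop",onz(C,279.3,234.3,.185))
print("backL",onz(C,388.3,210.5,.08),onz(W,584,77,.08),"backR",onz(C,338.8,299,.08))
print("hinge posttop W/C/S", [onz(W,310,67,z) for z in (.12,.13,.14)])
print("hinge S",[onz(S,230+352/4,140+295/4,z) for z in (.12,.13,.14)])
print("sideS backL",onz(S,230+60/4,140+258/4,.08),"backR",onz(S,230+263/4,140+62/4,.08))
E
```

```text
tab (array([ 0.4686, -0.0459,  0.1709]), [np.float64(0.0009865556561336434), np.float64(0.0017230771995372129), np.float64(0.0010018845775564965)]) (array([ 0.4687, -0.0465,  0.1714]), [np.float64(0.0012526376158823991), np.float64(0.0012526376158824134)])
barend (array([ 0.4092, -0.1526,  0.0971]), [np.float64(0.0033599943134803726), np.float64(0.003359994313480395)])
posttop [ 0.5815 -0.1753  0.185 ]
backL [0.8195 0.1122 0.08  ] [0.8344 0.1085 0.08  ] backR [ 0.8104 -0.2338  0.08  ]
hinge posttop W/C/S [array([0.5679, 0.1129, 0.12  ]), array([0.5681, 0.1117, 0.13  ]), array([0.5684, 0.1105, 0.14  ])]
hinge S [array([0.5761, 0.0795, 0.12  ]), array([0.5712, 0.0903, 0.13  ]), array([0.5663, 0.1011, 0.14  ])]
sideS backL [0.8264 0.0936 0.08  ] backR [ 0.806  -0.2271  0.08  ]
```

```bash
cat >> h.py <<'E'
def gatepts(p,q,lat,along,up,out=.016):
    # point on bar: along bar, up from bar line
    hx,hy,yaw=p
    a=.06+along*np.cos(lat)-up*np.sin(lat); z=.110+along*np.sin(lat)+up*np.cos(lat)
    # hearth frame: gate dir (-sin q, -cos q), outward normal (-cos q, sin q)
    X=-np.sin(q)*a-np.cos(q)*out; Y=.140-np.cos(q)*a+np.sin(q)*out
    return hw(p,X,Y,z)
def hw(p,X,Y,z):
    hx,hy,yaw=p;c,s=np.cos(yaw),np.sin(yaw)
    return np.array([hx+c*X-s*Y,hy+s*X+c*Y,z])
E
python3 - <<'E'
from h import *
from scipy.optimize import least_squares
C,S,W=[load(n+"0") for n in("scene","side","wrist")]
def model(v):
    p=v[:3];q=v[3];l=-.05
    return dict(tt=gatepts(p,q,l,.11,.068),be=gatepts(p,q,l,.237,0),pt=hw(p,.026,-.135,.185),bl=hw(p,.26,.165,.08),br=hw(p,.26,-.165,.08))
obs=[(C,'tt',270.75,189.25),(S,'tt',367.75,186.25),(W,'tt',192.7,265),(C,'be',241.2,218.8),(S,'be',395.3,191.7),(C,'pt',279.3,234.3),
(C,'bl',388.3,210.5),(C,'br',338.8,299),(S,'bl',245,204.5),(S,'br',295.75,155.5),(W,'bl',584,77)]
def f(v):
    m=model(v);return np.concatenate([proj(s,m[k])-[a,b] for s,k,a,b in obs])
r=least_squares(f,[.57,-.04,-.05,.45],loss='soft_l1')
print(r.x);print(f(r.x).reshape(-1,2))
p=r.x[:3];q=r.x[3]
print("hinge",hw(p,0,.14,.1),"tab",gatepts(p,q,-.05,.11,.045),"notch",hw(p,.026-.042,-.135,.102))
def ov(s,n,x0,y0,x1,y1):
    im=s["image"].copy()
    im=cv2.resize(im,None,fx=3,fy=3)
    pts=[gatepts(p,q,-.05,a,u) for a,u in((0,0),(.11,.008),(.11,.045),(.11,.068),(.237,0))]+[hw(p,0,.14,.12),hw(p,0,.165,0),hw(p,0,-.165,0),hw(p,.026,-.135,.185),hw(p,-.016,-.135,.102)]
    for P in pts:
        u=proj(s,P);cv2.circle(im,tuple(int(3*t+1) for t in u),3,(0,0,255),-1)
    cv2.imwrite(n,im[y0*3:y1*3,x0*3:x1*3])
ov(C,"pics/ovc.png",210,150,420,320);ov(S,"pics/ovs.png",220,130,430,280);ov(W,"pics/ovw.png",150,30,400,230)
E
```

```text
[ 0.5614 -0.0411 -0.0608  0.4589]
[[ 0.3706 -0.7049]
 [-1.0961  0.1928]
 [ 0.1043 -0.0022]
 [-0.9536 -0.7983]
 [-0.7843 -0.234 ]
 [-1.0867  0.2302]
 [ 2.6574  2.4194]
 [ 2.0055 -3.5176]
 [-3.5511  2.1835]
 [-1.8827  0.4512]
 [-3.7701  0.7401]]
hinge [0.5699 0.0987 0.1   ] tab [ 0.4705 -0.0428  0.1494] notch [ 0.5372 -0.1748  0.102 ]
```

View pics/ovc.png

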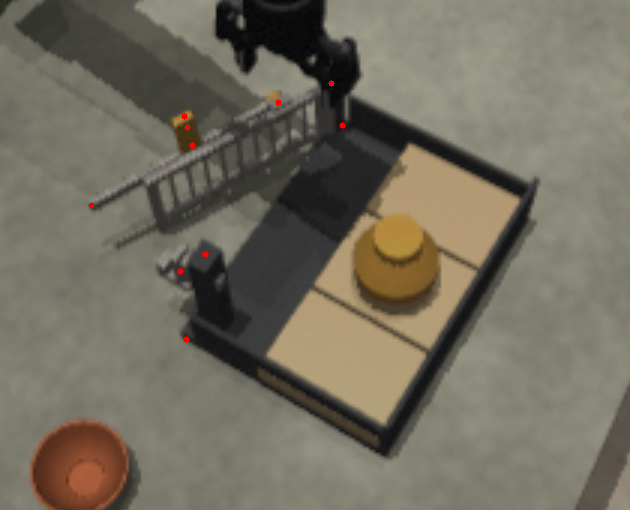

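View pics/ovw.png

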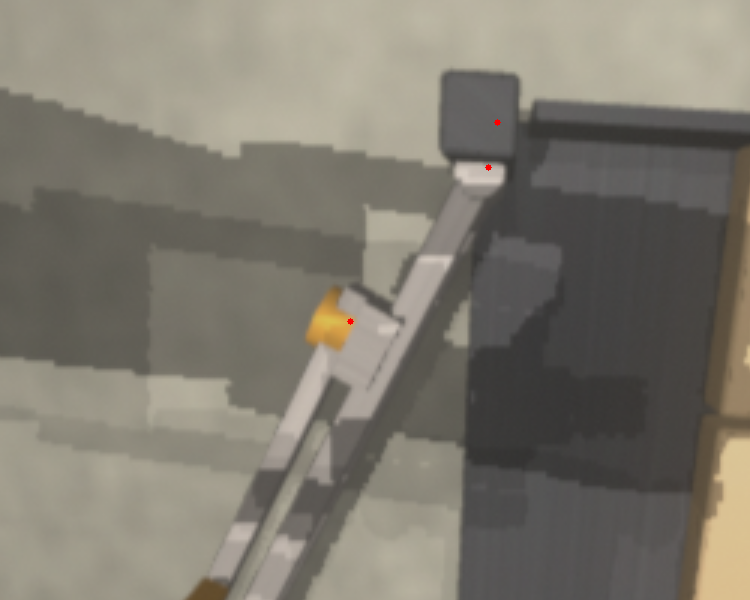

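```bash
cat >> h.py <<'E'
from scipy.spatial.transform import Rotation as Ro
P=np.array([.5614,-.0411,-.0608])
def tool(q,lat,along=.11,up=.045,outoff=0.,tcp=.019):
    yaw=P[2]-q
    R0=np.array([[1,0,0],[0,0,1],[0,-1,0]],float)
    R=Ro.from_euler('z',yaw).as_matrix()@R0@Ro.from_rotvec([-lat,0,0]).as_matrix()
    p=gatepts(P,q,lat,along,up,.016+outoff)+tcp*R[:,1]
    return p,R
def rel(pc,Rc,p,R):
    return np.round(Rc.T@(p-pc)*1000,1),np.round(Ro.from_matrix(Rc.T@R).as_rotvec(),4)
def step(pc,Rc,tr,tu):
    return pc+Rc@np.array(tr)/1000, Rc@Ro.from_rotvec(tu).as_matrix()
E
python3 - <<'E'
from h import *
R0=np.array([[1,0,0],[0,0,1],[0,-1,0]],float);p0=np.array([.575,0,.231])
p,R=tool(.459,-.05);print(p,R)
pa=p.copy();pa[2]=.231
print(rel(p0,R0,pa,R)); print(rel(pa,R,p,R)); print(rel(p0,R0,p,R))
E
```

```text
[ 0.471  -0.042   0.1305] [[ 0.8679  0.0248  0.4961]
 [-0.4967  0.0434  0.8668]
 [ 0.     -0.9988  0.05  ]]
(array([-104.,    0.,  -42.]), array([ 0.0489,  0.5197, -0.013 ]))
(array([  0. , 100.4,  -5. ]), array([0., 0., 0.]))
(array([-104. ,  100.5,  -42. ]), array([ 0.0489,  0.5197, -0.013 ]))
```

Emit:
servo_tool(deltas=[{"travel": [-21, 0, -8], "turn": [0.01, 0.104, -0.003], "grip": -1}, {"travel": [-42, 0, -17], "turn": [0.02, 0.208, -0.005], "grip": -1}, {"travel": [-62, 0, -25], "turn": [0.03, 0.312, -0.008], "grip": -1}, {"travel": [-83, 0, -34], "turn": [0.039, 0.416, -0.01], "grip": -1}, {"travel": [-104, 0, -42], "turn": [0.049, 0.52, -0.013], "grip": -1}])

```text
time: 0.57
eef_pos: [0.4698, -0.0422, 0.2308]
tool_rot: [[0.865, 0.024, 0.501], [-0.501, 0.044, 0.864], [-0.001, -0.999, 0.05]]
contact_force: [-0.5, -0.2, -0.0]
width: 0.0856
```

Emit:
servo_tool(deltas=[{"travel": [0, 0, 0], "turn": [0, 0, 0], "grip": -1}, {"travel": [0, 0, 0], "turn": [0, 0, 0], "grip": -1}])

```text
time: 0.73
eef_pos: [0.4702, -0.0423, 0.2311]
tool_rot: [[0.867, 0.025, 0.497], [-0.497, 0.044, 0.866], [-0.0, -0.999, 0.05]]
contact_force: [-0.1, 0.4, 0.1]
width: 0.0856
```

```bash
python3 - <<'E'
from h import *
from bench import observe,cams
o=observe();print(o['time'],o['eef_pos'],o['tool_rot'],o['contact_force'])
s=cams.snapshot("wrist");cv2.imwrite("pics/w1.png",s["image"]);pickle.dump(s,open("wrist1.pkl","wb"))
p,R=tool(.459,-.05)
print(rel(o['eef_pos'],o['tool_rot'],p,R))
for a,u in((0,0),(.11,.008),(.11,.045),(.11,.068),(.237,0)): print(proj(s,gatepts(P,.459,-.05,a,u)))
E
```

```text
0.7333 [ 0.4702 -0.0423  0.2311] [[ 0.8675  0.0249  0.4968]
 [-0.4974  0.0436  0.8664]
 [-0.0001 -0.9987  0.0502]] [-0.1116  0.4284  0.124 ]
(array([  0.6, 100.5,  -4.4]), array([-0.0002, -0.0009, -0.0001]))
[318.7144  78.0315]
[318.8488 196.9101]
[319.0432 210.2983]
[319.1957 220.7981]
[318.9007 297.7515]
```

View pics/w1.png

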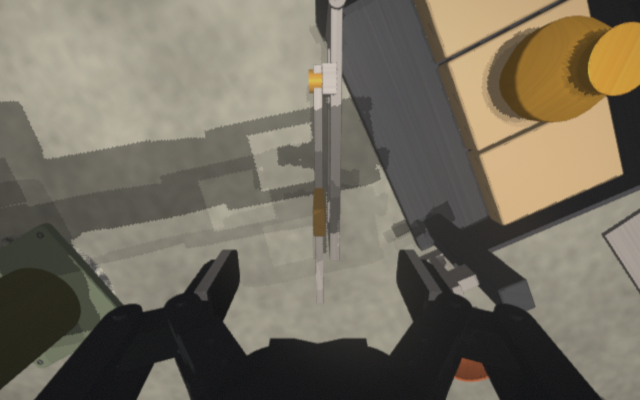

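Emit:
servo_tool(deltas=[{"travel": [0, 24, -1], "turn": [0, 0, 0], "grip": -1}, {"travel": [0, 48, -2], "turn": [0, 0, 0], "grip": -1}, {"travel": [0, 70, -3], "turn": [0, 0, 0], "grip": -1}, {"travel": [0, 88, -4], "turn": [0, 0, 0], "grip": -0.8}, {"travel": [0, 100, -5], "turn": [0, 0, 0], "grip": -0.5}], squeeze=35)

```text
time: 1.2
eef_pos: [0.4708, -0.0412, 0.1289]
tool_rot: [[0.869, 0.022, 0.495], [-0.495, 0.044, 0.868], [-0.003, -0.999, 0.05]]
contact_force: [-0.2, -0.6, 0.4]
width: 0.0666
```

Emit:
servo_tool(deltas=[{"travel": [0, 0, 0], "turn": [0, 0, 0], "grip": 0}, {"travel": [0, 0, 0], "turn": [0, 0, 0], "grip": 0.3}, {"travel": [0, 0, 0], "turn": [0, 0, 0], "grip": 0.6}, {"travel": [0, 0, 0], "turn": [0, 0, 0], "grip": 1}, {"travel": [0, 0, 0], "turn": [0, 0, 0], "grip": 1}])

```text
time: 1.62
eef_pos: [0.472, -0.0421, 0.1325]
tool_rot: [[0.868, 0.027, 0.495], [-0.496, 0.043, 0.867], [0.002, -0.999, 0.051]]
contact_force: [-0.7, 0.4, 3.1]
width: 0.0094
```

Emit:
servo_tool(deltas=[{"travel": [0, 0, 0], "turn": [0, 0, 0], "grip": 1}, {"travel": [0, 0, 0], "turn": [0, 0, 0], "grip": 1}, {"travel": [0, 0, 0], "turn": [0, 0, 0], "grip": 1}])

```text
time: 1.87
eef_pos: [0.472, -0.042, 0.1325]
tool_rot: [[0.868, 0.027, 0.496], [-0.496, 0.043, 0.867], [0.002, -0.999, 0.051]]
contact_force: [-0.5, 1.1, 5.9]
width: 0.0095
```

```bash
python3 - <<'E'
from h import *
from bench import observe,cams
o=observe();print(o['time'],o['eef_pos'],o['tool_rot'],o['contact_force'],o['width'])
s=cams.snapshot("wrist");cv2.imwrite("pics/w2.png",s["image"])
E
```

```text
1.8667 [ 0.472  -0.042   0.1325] [[ 0.8681  0.0272  0.4957]
 [-0.4965  0.0432  0.867 ]
 [ 0.0022 -0.9987  0.051 ]] [-0.4566  1.0997  5.9018] 0.009548132317297474
```

View pics/w2.png

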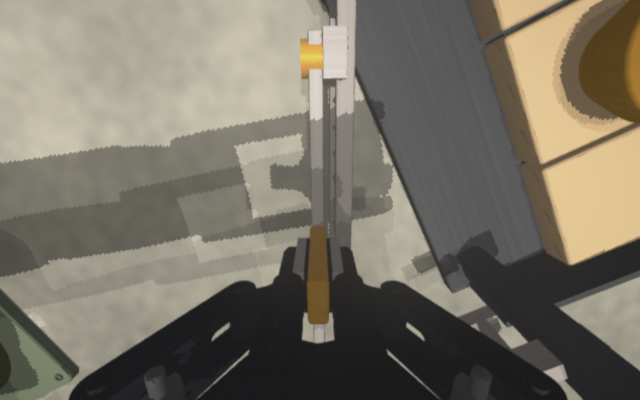

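```bash
python3 - <<'E'
from h import *
R0=np.array([[1,0,0],[0,0,1],[0,-1,0]],float);p0=np.array([.575,0,.231])
p,R=step(p0,R0,[-104,0,-42],[.049,.52,-.013]);p,R=step(p,R,[0,100,-5],[0,0,0])
print(p,tool(.459,-.05)[0])
print('lift')
for l in (-.01,.03,.07,.11,.15): print(*rel(*tool(.459,-.05),*tool(.459,l)))
for qs in ((.42,.38,.34,.30,.26),(.22,.18,.15,.12,.09),):
  q0={.42:.459,.22:.26}[qs[0]]
  print(qs)
  for q in qs: print(*rel(*tool(q0,.15),*tool(q,.15)))
E
```

```text
[ 0.471  -0.042   0.1309] [ 0.471  -0.042   0.1305]
lift
[ 0.  -4.4  1.1] [-0.04  0.   -0.  ]
[-0.  -8.7  2.4] [-0.08  0.   -0.  ]
[  0.  -13.    3.9] [-0.12  0.    0.  ]
[ -0.  -17.2   5.5] [-0.16  0.    0.  ]
[ -0.  -21.3   7.4] [-0.2 -0.   0. ]
(0.42, 0.38, 0.34, 0.3, 0.26)
[ 6.4  0.1 -0.5] [-0.     -0.0386 -0.0058]
[13.1  0.1 -0.7] [-0.     -0.0781 -0.0118]
[19.7  0.1 -0.7] [-0.     -0.1177 -0.0178]
[26.3  0.1 -0.4] [-0.     -0.1572 -0.0238]
[32.9 -0.   0.1] [-0.     -0.1968 -0.0297]
(0.22, 0.18, 0.15, 0.12, 0.09)
[ 6.6  0.1 -0.5] [ 0.     -0.0396 -0.006 ]
[13.2  0.1 -0.7] [ 0.     -0.0791 -0.012 ]
[18.2  0.1 -0.8] [-0.     -0.1088 -0.0164]
[23.2  0.1 -0.6] [ 0.     -0.1384 -0.0209]
[28.1  0.  -0.3] [-0.     -0.1681 -0.0254]
```

Emit:
servo_tool(deltas=[{"travel": [0, -4.4, 1.1], "turn": [-0.04, 0, 0], "grip": 1}, {"travel": [0, -8.7, 2.4], "turn": [-0.08, 0, 0], "grip": 1}, {"travel": [0, -13, 3.9], "turn": [-0.12, 0, 0], "grip": 1}, {"travel": [0, -17.2, 5.5], "turn": [-0.16, 0, 0], "grip": 1}, {"travel": [0, -21.3, 7.4], "turn": [-0.2, 0, 0], "grip": 1}])

```text
time: 2.33
eef_pos: [0.4739, -0.0362, 0.1525]
tool_rot: [[0.868, -0.075, 0.491], [-0.497, -0.131, 0.858], [-0.0, -0.989, -0.151]]
contact_force: [-0.1, 1.3, -2.9]
width: 0.0096
```

Emit:
servo_tool(deltas=[{"travel": [0, 0, 0], "turn": [0, 0, 0], "grip": 1}, {"travel": [0, 0, 0], "turn": [0, 0, 0], "grip": 1}])

```text
time: 2.5
eef_pos: [0.474, -0.0364, 0.1523]
tool_rot: [[0.868, -0.074, 0.49], [-0.496, -0.129, 0.859], [-0.0, -0.989, -0.149]]
contact_force: [-1.2, 0.1, -1.3]
width: 0.0097
```

```bash
python3 - <<'E'
from h import *
from bench import observe,cams
o=observe();print(o['time'],o['eef_pos'],o['tool_rot'],o['contact_force'],o['ft_torque'],o['width'])
for n in("side","scene"):
    s=cams.snapshot(n);cv2.imwrite(f"pics/{n}3.png",cv2.resize(s["image"][130:300,210:420],None,fx=3,fy=3,interpolation=2))
E
```

```text
2.5 [ 0.474  -0.0364  0.1523] [[ 0.8683 -0.0743  0.4904]
 [-0.496  -0.1294  0.8586]
 [-0.0004 -0.9888 -0.1492]] [-1.1722  0.0911 -1.3107] [ 0.151  -0.1729  0.1376] 0.009670964000569188
```

View pics/side3.png

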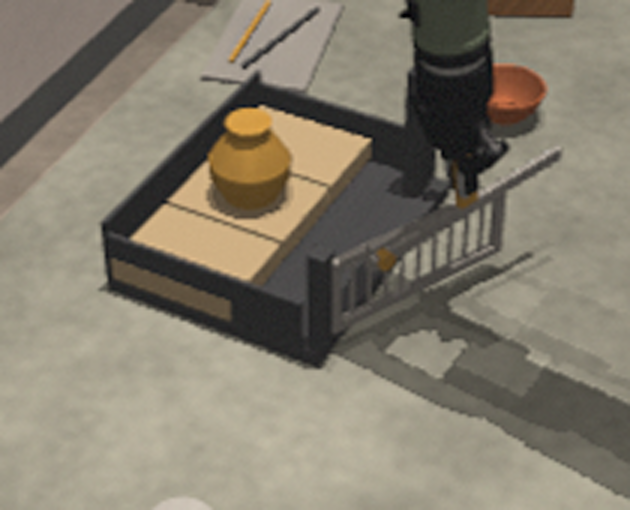

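View pics/scene3.png

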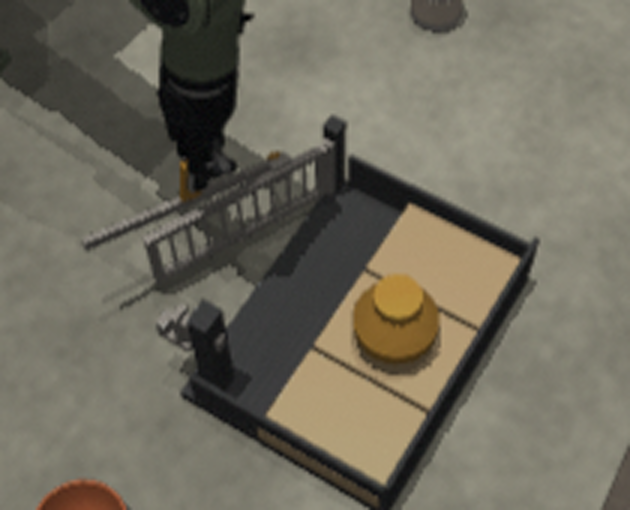

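Emit:
servo_tool(deltas=[{"travel": [6.4, 0.1, -0.5], "turn": [0, -0.039, -0.006], "grip": 1}, {"travel": [13.1, 0.1, -0.7], "turn": [0, -0.078, -0.012], "grip": 1}, {"travel": [19.7, 0.1, -0.7], "turn": [0, -0.118, -0.018], "grip": 1}, {"travel": [26.3, 0.1, -0.4], "turn": [0, -0.157, -0.024], "grip": 1}, {"travel": [32.9, 0, 0.1], "turn": [0, -0.197, -0.03], "grip": 1}])

```text
time: 3.02
eef_pos: [0.5016, -0.0523, 0.1518]
tool_rot: [[0.949, -0.049, 0.311], [-0.315, -0.138, 0.939], [-0.003, -0.989, -0.147]]
contact_force: [-2.6, 1.8, -1.5]
width: 0.0097
```

Emit:
servo_tool(deltas=[{"travel": [6.6, 0.1, -0.5], "turn": [0, -0.04, -0.006], "grip": 1}, {"travel": [13.2, 0.1, -0.7], "turn": [0, -0.079, -0.012], "grip": 1}, {"travel": [13.2, 0.1, -0.7], "turn": [0, -0.079, -0.012], "grip": 1}])

```text
time: 3.27
eef_pos: [0.5145, -0.0573, 0.1518]
tool_rot: [[0.971, -0.037, 0.236], [-0.239, -0.142, 0.96], [-0.002, -0.989, -0.147]]
contact_force: [-2.0, 2.3, -2.9]
width: 0.0094
```

```bash
python3 - <<'E'
from h import *
from bench import observe,cams
o=observe();print(o['time'],o['eef_pos'],o['tool_rot'],o['contact_force'],o['ft_torque'],o['width'])
print(tool(.18,.15)[0], rel(o['eef_pos'],o['tool_rot'],*tool(.18,.15)))
for n in("scene","wrist"):
    s=cams.snapshot(n);cv2.imwrite(f"pics/{n}4.png",cv2.resize(s["image"][130:300,210:420],None,fx=3,fy=3,interpolation=2) if n!="wrist" else s["image"])
    print(proj(s,gatepts(P,.18,.15,.237,0)))
E
```

```text
3.2667 [ 0.5145 -0.0573  0.1518] [[ 0.971  -0.0366  0.2363]
 [-0.2391 -0.1423  0.9605]
 [-0.0015 -0.9891 -0.147 ]] [-2.0017  2.3465 -2.9073] [ 0.7241 -0.0476  0.3122] 0.009447314539194231
[ 0.515  -0.0577  0.1521] (array([ 0.6, -0.3, -0.3]), array([-0.0025, -0.0004, -0.0016]))
[251.9904 228.8161]
[319.9903 375.4551]
```

View pics/scene4.png

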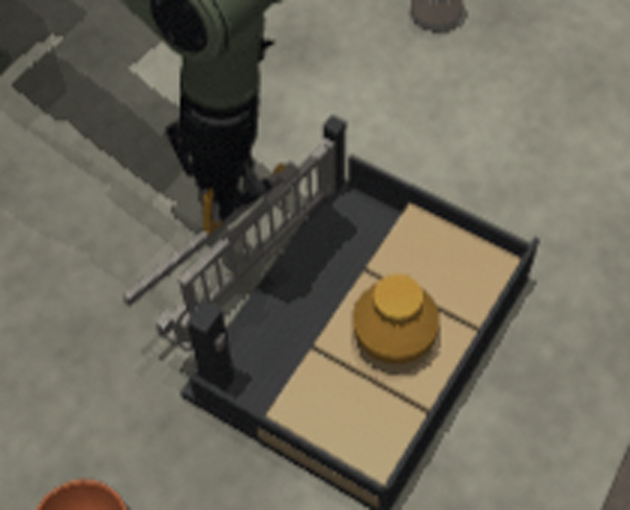

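View pics/wrist4.png

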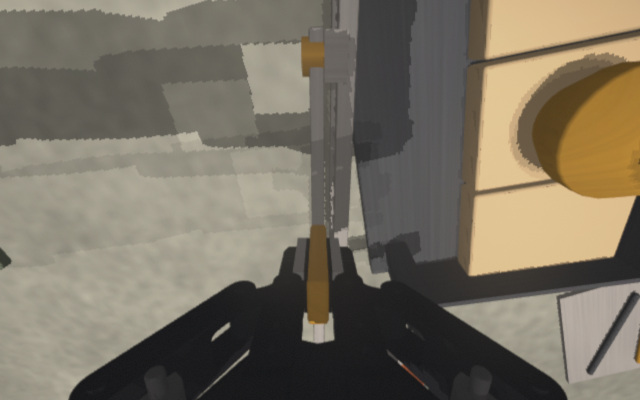

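```bash
python3 - <<'E'
from h import *
def t(q0,qs,l=.15):
  print(q0)
  for q in qs: print(q,*rel(*tool(q0,l),*tool(q,l)))
t(.18,(.15,.12,.1,.08))
t(.08,(.07,.06,.05,.04))
E
```

```text
0.18
0.15 [ 5.   0.1 -0.4] [-0.     -0.0297 -0.0045]
0.12 [ 9.9  0.1 -0.7] [ 0.     -0.0593 -0.009 ]
0.1 [13.2  0.1 -0.7] [ 0.     -0.0791 -0.012 ]
0.08 [16.5  0.1 -0.8] [-0.     -0.0989 -0.0149]
0.08
0.07 [ 1.6  0.  -0.2] [ 0.     -0.0099 -0.0015]
0.06 [ 3.3  0.  -0.3] [ 0.     -0.0198 -0.003 ]
0.05 [ 5.   0.1 -0.4] [ 0.     -0.0297 -0.0045]
0.04 [ 6.6  0.1 -0.5] [ 0.     -0.0396 -0.006 ]
```

Emit:
servo_tool(deltas=[{"travel": [5, 0.1, -0.4], "turn": [0, -0.03, -0.0045], "grip": 1}, {"travel": [9.9, 0.1, -0.7], "turn": [0, -0.059, -0.009], "grip": 1}, {"travel": [13.2, 0.1, -0.7], "turn": [0, -0.079, -0.012], "grip": 1}, {"travel": [16.5, 0.1, -0.8], "turn": [0, -0.099, -0.015], "grip": 1}, {"travel": [16.5, 0.1, -0.8], "turn": [0, -0.099, -0.015], "grip": 1}])

```text
time: 3.78
eef_pos: [0.53, -0.0618, 0.1519]
tool_rot: [[0.99, -0.023, 0.139], [-0.14, -0.146, 0.979], [-0.002, -0.989, -0.148]]
contact_force: [-2.8, 3.7, -5.0]
width: 0.0093
```

Emit:
servo_tool(deltas=[{"travel": [0, 0, 0], "turn": [0, 0, 0], "grip": 1}, {"travel": [0, 0, 0], "turn": [0, 0, 0], "grip": 1}])

```text
time: 3.95
eef_pos: [0.53, -0.0617, 0.1521]
tool_rot: [[0.99, -0.022, 0.139], [-0.141, -0.147, 0.979], [-0.002, -0.989, -0.148]]
contact_force: [-2.8, 3.6, -5.5]
width: 0.0098
```

Emit:
servo_tool(deltas=[{"travel": [0.8, 0, -0.1], "turn": [0, -0.005, -0.001], "grip": 1}, {"travel": [1.6, 0, -0.2], "turn": [0, -0.01, -0.0015], "grip": 1}, {"travel": [1.6, 0, -0.2], "turn": [0, -0.01, -0.0015], "grip": 1}])

```text
time: 4.2
eef_pos: [0.5313, -0.0621, 0.152]
tool_rot: [[0.991, -0.022, 0.129], [-0.131, -0.147, 0.98], [-0.002, -0.989, -0.148]]
contact_force: [-4.0, 4.6, -5.5]
width: 0.0095
```

Emit:
servo_tool(deltas=[{"travel": [0.8, 0, -0.1], "turn": [0, -0.005, -0.001], "grip": 1}, {"travel": [1.6, 0, -0.1], "turn": [0, -0.01, -0.0015], "grip": 1}, {"travel": [1.6, 0, -0.1], "turn": [0, -0.01, -0.0015], "grip": 1}])

```text
time: 4.45
eef_pos: [0.5328, -0.0624, 0.152]
tool_rot: [[0.993, -0.02, 0.119], [-0.121, -0.147, 0.982], [-0.003, -0.989, -0.148]]
contact_force: [-3.8, 4.6, -5.8]
width: 0.0093
```

```bash
python3 - <<'E'
from h import *
from bench import observe,cams
o=observe();print(o['time'],o['eef_pos'],o['tool_rot'],o['contact_force'],o['ft_torque'],o['width'])
print(rel(o['eef_pos'],o['tool_rot'],*tool(.06,.15)))
for n in("scene","side"):
    s=cams.snapshot(n);cv2.imwrite(f"pics/{n}5.png",cv2.resize(s["image"][170:270,220:360],None,fx=5,fy=5,interpolation=2))if n=="scene" else cv2.imwrite(f"pics/{n}5.png",cv2.resize(s["image"][130:280,240:400],None,fx=4,fy=4,interpolation=2))
E
```

```text
4.45 [ 0.5328 -0.0624  0.152 ] [[ 0.9927 -0.0204  0.119 ]
 [-0.1207 -0.147   0.9817]
 [-0.0025 -0.9889 -0.1484]] [-3.7726  4.5872 -5.8123] [1.0018 0.2901 0.141 ] 0.009308442206039743
(array([ 1.4, -0.1, -0.6]), array([-0.001 ,  0.0002, -0.0025]))
```

View pics/scene5.png

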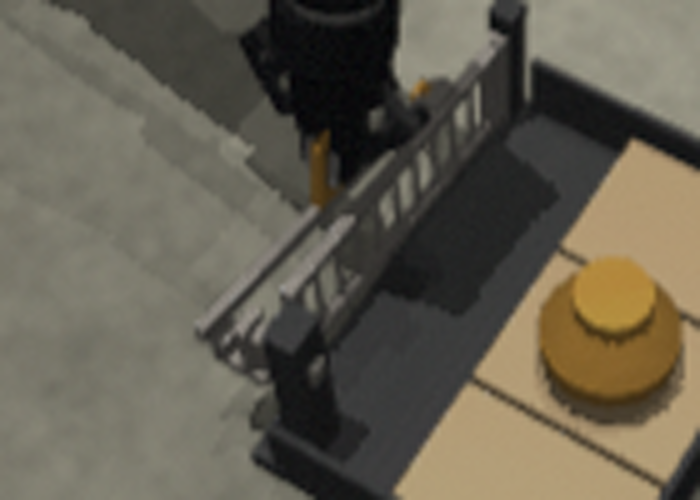

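View pics/side5.png

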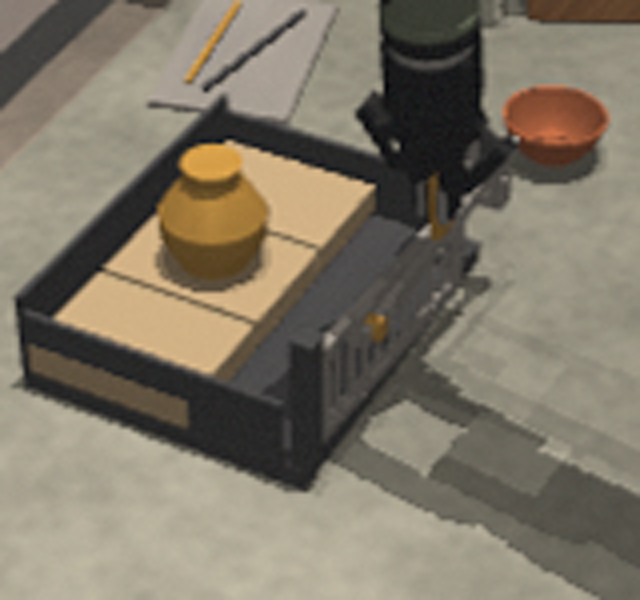

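Emit:
servo_tool(deltas=[{"travel": [0.8, 0, 0.2], "turn": [0, -0.005, -0.001], "grip": 1}, {"travel": [1.6, 0, 0.3], "turn": [0, -0.01, -0.0015], "grip": 1}, {"travel": [1.6, 0, 0.3], "turn": [0, -0.01, -0.0015], "grip": 1}])

```text
time: 4.8
eef_pos: [0.5344, -0.0627, 0.1521]
tool_rot: [[0.994, -0.019, 0.109], [-0.111, -0.148, 0.983], [-0.002, -0.989, -0.149]]
contact_force: [-4.8, 3.3, -5.4]
width: 0.0097
```

Emit:
servo_tool(deltas=[{"travel": [0.8, 0, 0.1], "turn": [0, -0.005, -0.001], "grip": 1}, {"travel": [1.6, 0, 0.1], "turn": [0, -0.01, -0.0015], "grip": 1}, {"travel": [1.6, 0, 0.1], "turn": [0, -0.01, -0.0015], "grip": 1}])

```text
time: 5.05
eef_pos: [0.536, -0.063, 0.1521]
tool_rot: [[0.995, -0.018, 0.099], [-0.101, -0.149, 0.984], [-0.003, -0.989, -0.15]]
contact_force: [-3.8, 3.2, -5.1]
width: 0.0096
```

Emit:
servo_tool(deltas=[{"travel": [0.8, 0, 0], "turn": [0, -0.005, -0.001], "grip": 1}, {"travel": [1.6, 0, 0], "turn": [0, -0.01, -0.0015], "grip": 1}, {"travel": [1.6, 0, 0], "turn": [0, -0.01, -0.0015], "grip": 1}])

```text
time: 5.3
eef_pos: [0.5376, -0.0632, 0.1522]
tool_rot: [[0.996, -0.016, 0.089], [-0.091, -0.149, 0.985], [-0.003, -0.989, -0.15]]
contact_force: [-3.4, 2.2, -4.6]
width: 0.0095
```

Emit:
servo_tool(deltas=[{"travel": [0.8, 0, 0], "turn": [0, -0.005, -0.001], "grip": 1}, {"travel": [1.6, 0, 0], "turn": [0, -0.01, -0.0015], "grip": 1}, {"travel": [1.6, 0, 0], "turn": [0, -0.01, -0.0015], "grip": 1}])

```text
time: 5.55
eef_pos: [0.5392, -0.0635, 0.1522]
tool_rot: [[0.997, -0.015, 0.079], [-0.081, -0.149, 0.986], [-0.003, -0.989, -0.15]]
contact_force: [-4.6, 2.1, -5.0]
width: 0.0095
```

Emit:
servo_tool(deltas=[{"travel": [0.8, 0, 0], "turn": [0, -0.005, -0.001], "grip": 1}, {"travel": [1.6, 0, 0], "turn": [0, -0.01, -0.0015], "grip": 1}, {"travel": [1.6, 0, 0], "turn": [0, -0.01, -0.0015], "grip": 1}])

```text
time: 5.8
eef_pos: [0.5407, -0.0638, 0.1522]
tool_rot: [[0.998, -0.013, 0.069], [-0.07, -0.15, 0.986], [-0.003, -0.989, -0.15]]
contact_force: [-5.7, 1.9, -5.0]
width: 0.0093
```

```bash
python3 - <<'E'
from h import *
from bench import observe,cams
o=observe();print(o['time'],o['eef_pos'],o['contact_force'],o['ft_torque'],o['width'])
print(rel(o['eef_pos'],o['tool_rot'],*tool(.01,.15)))
s=cams.snapshot("scene");cv2.imwrite(f"pics/scene6.png",cv2.resize(s["image"][190:260,230:320],None,fx=8,fy=8,interpolation=2))
for y in(.01,):
  for a in (.205,.225,.237): print((proj(s,gatepts(P,y,.15,a,0))-[230,190])*8)
E
```

```text
5.8 [ 0.5407 -0.0638  0.1522] [-5.6846  1.8719 -4.9973] [0.5363 0.4598 0.1616] 0.009330208752239815
(array([ 1.6,  0.2, -0.8]), array([ 0.0007,  0.0007, -0.0026]))
[319.8435 329.0481]
[288.3455 364.6969]
[269.1694 386.3999]
```

View pics/scene6.png

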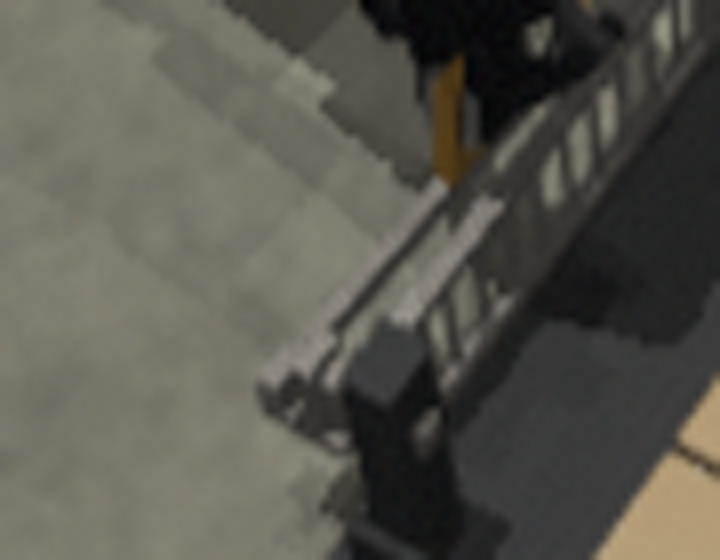

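Emit:
servo_tool(deltas=[{"travel": [0.8, 0, 0], "turn": [0, -0.005, -0.001], "grip": 1}, {"travel": [1.6, 0, 0], "turn": [0, -0.01, -0.0015], "grip": 1}, {"travel": [1.6, 0, 0], "turn": [0, -0.01, -0.0015], "grip": 1}])

```text
time: 6.1
eef_pos: [0.5418, -0.0639, 0.1522]
tool_rot: [[0.998, -0.013, 0.06], [-0.061, -0.15, 0.987], [-0.004, -0.989, -0.15]]
contact_force: [-6.2, 1.8, -3.7]
width: 0.0089
```

Emit:
servo_tool(deltas=[{"travel": [0.8, 0, 0], "turn": [0, -0.005, -0.001], "grip": 1}, {"travel": [1.6, 0, 0], "turn": [0, -0.01, -0.0015], "grip": 1}, {"travel": [1.6, 0, 0], "turn": [0, -0.01, -0.0015], "grip": 1}])

```text
time: 6.35
eef_pos: [0.5418, -0.0639, 0.1522]
tool_rot: [[0.999, -0.015, 0.051], [-0.052, -0.15, 0.987], [-0.008, -0.989, -0.15]]
contact_force: [-11.9, 2.0, 0.4]
width: 0.0095
```

Emit:
servo_tool(deltas=[{"travel": [-1.2, 0, 0], "turn": [0, 0.008, 0.001], "grip": 1}, {"travel": [-2.4, 0, 0], "turn": [0, 0.015, 0.002], "grip": 1}, {"travel": [-2.4, 0, 0], "turn": [0, 0.015, 0.002], "grip": 1}, {"travel": [-2.4, 0, 0], "turn": [0, 0.015, 0.002], "grip": 1}])

```text
time: 6.68
eef_pos: [0.5417, -0.0639, 0.1523]
tool_rot: [[0.998, -0.012, 0.064], [-0.065, -0.15, 0.987], [-0.002, -0.989, -0.15]]
contact_force: [-5.9, 0.3, -5.4]
width: 0.0096
```

Emit:
servo_tool(deltas=[{"travel": [-0.7, 0, 0], "turn": [0, 0.003, 0.0], "grip": 1}, {"travel": [-1.4, 0, 0], "turn": [0, 0.006, 0.001], "grip": 1}, {"travel": [-1.4, 0, 0], "turn": [0, 0.006, 0.001], "grip": 1}, {"travel": [-1.4, 0, 0], "turn": [0, 0.006, 0.001], "grip": 1}])

```text
time: 7.02
eef_pos: [0.5411, -0.0636, 0.1525]
tool_rot: [[0.997, -0.011, 0.07], [-0.071, -0.149, 0.986], [-0.001, -0.989, -0.15]]
contact_force: [-3.5, 1.4, -6.0]
width: 0.0092
```

Emit:
servo_tool(deltas=[{"travel": [-0.4, 0, 0], "turn": [0, 0.002, 0.0], "grip": 1}, {"travel": [-0.7, 0, 0], "turn": [0, 0.003, 0], "grip": 1}, {"travel": [-0.7, 0, 0], "turn": [0, 0.003, 0], "grip": 1}, {"travel": [-0.7, 0, 0], "turn": [0, 0.003, 0], "grip": 1}])

```text
time: 7.35
eef_pos: [0.5406, -0.0634, 0.1527]
tool_rot: [[0.997, -0.01, 0.073], [-0.074, -0.149, 0.986], [0.001, -0.989, -0.15]]
contact_force: [-3.2, 0.9, -7.0]
width: 0.0096
```

```bash
python3 - <<'E'
from h import *
from bench import observe
o=observe();print(o['eef_pos'],o['tool_rot'],o['contact_force'])
q=.012
for l in(.13,.11,.09,.07,.05,.03,.01,0): print(l,*rel(*tool(q,.15),*tool(q,l)))
E
```

```text
[ 0.5406 -0.0634  0.1527] [[ 0.9973 -0.0105  0.0732]
 [-0.074  -0.1491  0.986 ]
 [ 0.0006 -0.9888 -0.1495]] [-3.2498  0.9139 -7.0135]
0.13 [-0.   2.2 -0.5] [0.02 0.   0.  ]
0.11 [-0.   4.4 -1. ] [ 0.04  0.   -0.  ]
0.09 [-0.   6.6 -1.4] [ 0.06 -0.   -0.  ]
0.07 [-0.   8.9 -1.7] [ 0.08  0.   -0.  ]
0.05 [-0.  11.1 -2. ] [ 0.1 -0.   0. ]
0.03 [-0.  13.4 -2.3] [ 0.12 -0.   -0.  ]
0.01 [-0.  15.6 -2.6] [ 0.14 -0.   -0.  ]
0 [-0.  16.7 -2.7] [ 0.15 -0.   -0.  ]
```

Emit:
servo_tool(deltas=[{"travel": [0, 2.2, -0.5], "turn": [0.02, 0, 0], "grip": 1}, {"travel": [0, 4.4, -1], "turn": [0.04, 0, 0], "grip": 1}, {"travel": [0, 6.6, -1.4], "turn": [0.06, 0, 0], "grip": 1}, {"travel": [0, 6.6, -1.4], "turn": [0.06, 0, 0], "grip": 1}])

```text
time: 7.68
eef_pos: [0.5403, -0.066, 0.146]
tool_rot: [[0.997, -0.006, 0.075], [-0.076, -0.087, 0.993], [0.0, -0.996, -0.087]]
contact_force: [-2.8, 3.7, -6.1]
width: 0.0097
```

Emit:
servo_tool(deltas=[{"travel": [0, 1.1, -0.2], "turn": [0.01, 0, 0], "grip": 1}, {"travel": [0, 2.2, -0.3], "turn": [0.02, 0, 0], "grip": 1}, {"travel": [0, 2.2, -0.3], "turn": [0.02, 0, 0], "grip": 1}])

```text
time: 7.93
eef_pos: [0.5403, -0.0666, 0.1442]
tool_rot: [[0.997, -0.005, 0.074], [-0.075, -0.069, 0.995], [0.0, -0.998, -0.069]]
contact_force: [-5.0, 1.8, -5.0]
width: 0.0094
```

Emit:
servo_tool(deltas=[{"travel": [0, 1.1, -0.2], "turn": [0.01, 0, 0], "grip": 1}, {"travel": [0, 2.2, -0.3], "turn": [0.02, 0, 0], "grip": 1}, {"travel": [0, 2.2, -0.3], "turn": [0.02, 0, 0], "grip": 1}])

```text
time: 8.18
eef_pos: [0.5403, -0.0672, 0.1422]
tool_rot: [[0.997, -0.003, 0.074], [-0.074, -0.05, 0.996], [0.001, -0.999, -0.05]]
contact_force: [-5.1, 0.4, -4.7]
width: 0.0093
```

Emit:
servo_tool(deltas=[{"travel": [0, 1.1, -0.2], "turn": [0.01, 0, 0], "grip": 1}, {"travel": [0, 2.2, -0.3], "turn": [0.02, 0, 0], "grip": 1}, {"travel": [0, 2.2, -0.3], "turn": [0.02, 0, 0], "grip": 1}])

```text
time: 8.43
eef_pos: [0.5404, -0.0678, 0.1401]
tool_rot: [[0.997, -0.002, 0.074], [-0.074, -0.031, 0.997], [0.001, -1.0, -0.031]]
contact_force: [-5.3, -1.6, -3.7]
width: 0.0094
```

Emit:
servo_tool(deltas=[{"travel": [0, 1.1, 0.1], "turn": [0.01, 0, 0], "grip": 1}, {"travel": [0, 2.2, 0.2], "turn": [0.02, 0, 0], "grip": 1}, {"travel": [0, 2.2, 0.2], "turn": [0.02, 0, 0], "grip": 1}])

```text
time: 8.68
eef_pos: [0.5405, -0.0683, 0.1382]
tool_rot: [[0.997, 0.0, 0.074], [-0.074, -0.012, 0.997], [0.001, -1.0, -0.012]]
contact_force: [-5.5, -2.2, -2.9]
width: 0.0093
```

Emit:
servo_tool(deltas=[{"travel": [0, 0.6, 0], "turn": [0.005, 0, 0], "grip": 1}, {"travel": [0, 1.1, 0], "turn": [0.01, 0, 0], "grip": 1}, {"travel": [0, 1.1, 0], "turn": [0.01, 0, 0], "grip": 1}])

```text
time: 8.93
eef_pos: [0.5405, -0.0683, 0.1379]
tool_rot: [[0.997, 0.001, 0.073], [-0.073, -0.003, 0.997], [0.001, -1.0, -0.003]]
contact_force: [-8.1, -0.8, -0.3]
width: 0.0094
```

Emit:
servo_tool(deltas=[{"travel": [0, 0, 0], "turn": [0, 0, 0], "grip": 0.6}, {"travel": [0, 0, 0], "turn": [0, 0, 0], "grip": 0.3}, {"travel": [0, 0, 0], "turn": [0, 0, 0], "grip": 0.2}, {"travel": [0, 0, 0], "turn": [0, 0, 0], "grip": 0.2}])

```text
time: 9.27
eef_pos: [0.5424, -0.0674, 0.1382]
tool_rot: [[0.997, 0.005, 0.074], [-0.074, -0.001, 0.997], [0.005, -1.0, -0.001]]
contact_force: [0.5, 0.2, 0.3]
width: 0.034
```

```bash
python3 - <<'E'
from h import *
from bench import observe,cams
o=observe();print(o['time'],o['eef_pos'],o['contact_force'],o['width'])
s=cams.snapshot("wrist");cv2.imwrite("pics/w7.png",s["image"])
s=cams.snapshot("scene");cv2.imwrite(f"pics/scene7.png",cv2.resize(s["image"][190:260,230:320],None,fx=8,fy=8,interpolation=2))
E
```

```text
9.2667 [ 0.5424 -0.0674  0.1382] [0.4529 0.1954 0.2883] 0.033986496936533155
```

View pics/w7.png

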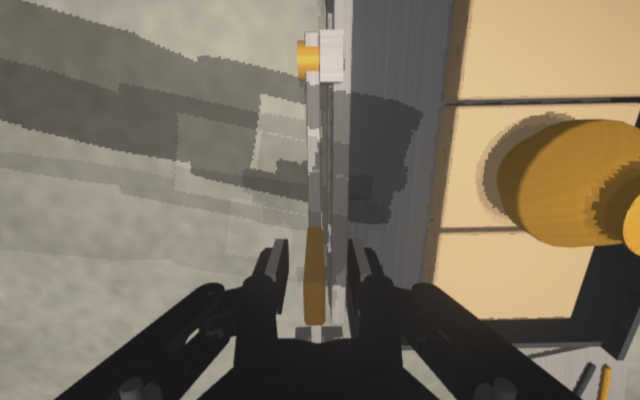

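View pics/scene7.png

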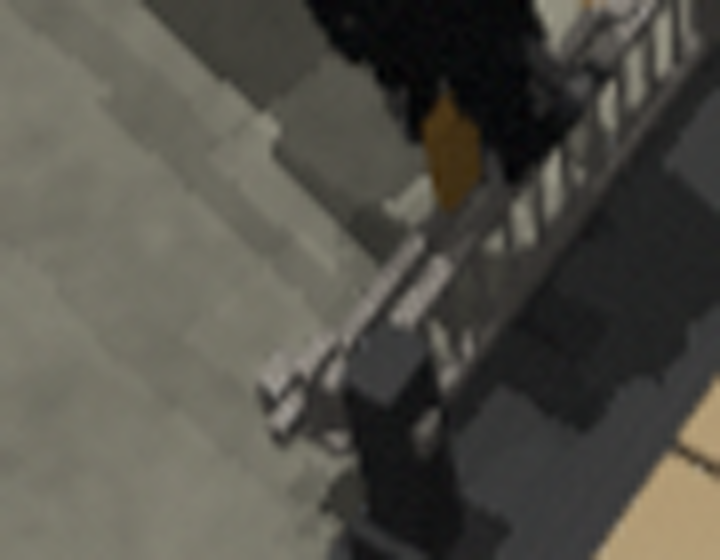

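Tab is free between the fingers (around 315, 275 in the wrist view). The gate is at the keeper. I'm retracting up.

Emit:
servo_tool(deltas=[{"travel": [0, -10, 0], "turn": [0, 0, 0], "grip": 0.2}, {"travel": [0, -30, 0], "turn": [0, 0, 0], "grip": 0.2}, {"travel": [0, -60, 0], "turn": [0, 0, 0], "grip": 0.2}, {"travel": [0, -90, 0], "turn": [0, 0, 0], "grip": 0.2}, {"travel": [0, -120, 0], "turn": [0, 0, 0], "grip": 0.2}])

```text
time: 9.78
eef_pos: [0.5403, -0.0669, 0.2586]
tool_rot: [[0.997, 0.001, 0.074], [-0.074, -0.0, 0.997], [0.001, -1.0, 0.0]]
contact_force: [0.7, 0.2, 0.1]
width: 0.0342
```

Emit:
servo_tool(deltas=[{"travel": [-30, 0, 30], "turn": [0, 0, 0], "grip": 0.2}, {"travel": [-60, 0, 60], "turn": [0, 0, 0], "grip": 0.2}, {"travel": [-90, 0, 90], "turn": [0, 0, 0], "grip": 0.2}, {"travel": [-90, 0, 90], "turn": [0, 0, 0], "grip": 0.2}, {"travel": [-90, 0, 90], "turn": [0, 0, 0], "grip": 0.2}])

```text
time: 10.2
eef_pos: [0.4563, 0.0308, 0.2575]
tool_rot: [[0.997, 0.003, 0.071], [-0.071, -0.0, 0.997], [0.003, -1.0, -0.0]]
contact_force: [0.8, -0.5, -0.7]
width: 0.0343
```

Emit:
servo_tool(deltas=[{"travel": [0, 0, 0], "turn": [0, 0, 0], "grip": 0.2}, {"travel": [0, 0, 0], "turn": [0, 0, 0], "grip": 0.2}, {"travel": [0, 0, 0], "turn": [0, 0, 0], "grip": 0.2}, {"travel": [0, 0, 0], "turn": [0, 0, 0], "grip": 0.2}, {"travel": [0, 0, 0], "turn": [0, 0, 0], "grip": 0.2}])

```text
time: 10.62
eef_pos: [0.4578, 0.0287, 0.2564]
tool_rot: [[0.997, 0.0, 0.075], [-0.075, -0.0, 0.997], [0.0, -1.0, -0.0]]
contact_force: [-0.3, 0.2, -0.3]
width: 0.0344
```

```bash
python3 - <<'E'
from h import *
from bench import observe,cams
o=observe();print(o['time'],o['eef_pos'],o['contact_force'],o['width'])
for n,b in(("scene",(170,270,230,350)),("side",(120,280,240,430))):
    s=cams.snapshot(n);im=s["image"];pickle.dump(s,open(n+"8.pkl","wb"))
    f=6 if n=="scene" else 4
    cv2.imwrite(f"pics/{n}8.png",cv2.resize(im[b[0]:b[1],b[2]:b[3]],None,fx=f,fy=f,interpolation=2))
    for l in(0,.09,-.05): print(n,l,[(proj(s,gatepts(P,.015,l,a,u))-[b[2],b[0]])*f for a,u in((.11,.068),(.237,0))])
E
```

```text
10.6167 [0.4578 0.0287 0.2564] [-0.3064  0.2084 -0.2667] 0.03440553518338359
scene 0 [array([336.3807, 196.7506]), array([205.2859, 442.586 ])]
scene 0.09 [array([342.2685, 177.7764]), array([201.1602, 423.1065])]
scene -0.05 [array([333.5954, 206.9271]), array([208.4816, 451.9532])]
side 0 [array([433.0026, 218.6317]), array([496.6999, 207.2879])]
side 0.09 [array([429.7478, 212.8801]), array([497.7537, 187.1145])]
side -0.05 [array([434.5629, 222.2952]), array([495.7061, 218.8655])]
```

View pics/scene8.png

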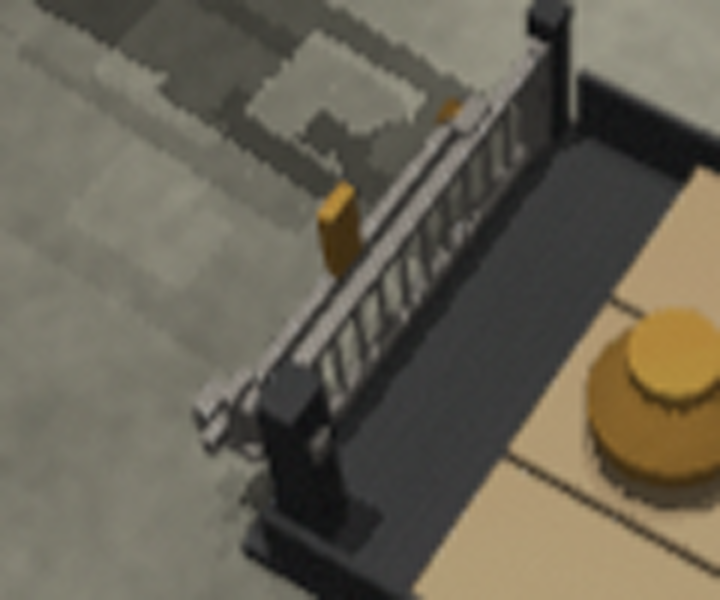

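View pics/side8.png

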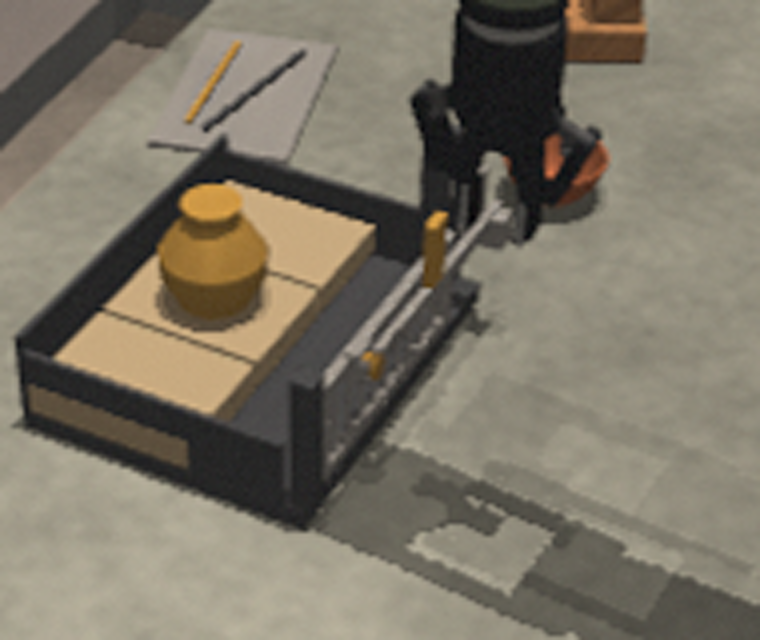

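```bash
python3 - <<'E'
from bench import close_job
print(close_job())
E
```

```text
the job is handed in; nothing more can be done
None
```

The gate is shut and latched, and the job is handed in at about 10.7 s of the 61 s allowed.

I pinched the tab and lifted the bar to about 0.15 rad. I then swung the gate in over the lip until the bar touched the back plate. The wrist peaked at about 12 N there, which I estimate put about 5 N on the keeper. I came off about 2 mm, lowered the bar to the notch floor, let go and retracted clear.

- **Seating:** on lowering, the bar went below lip height without catching, and the weight came off the wrist at level.
- **After release:** about 1.3 s after letting go, both outside cameras showed the gate still at the keeper. The tab top and bar end matched a level bar (latch about 0, gate about 0.015) within about 1 pixel. They did not match a bar resting on the lip or hanging in front of it.
- **Other things:** the robot was touching nothing. I did not touch the ewer, tin or bowl. The ewer stands as it was in the last pictures, but I did not re-measure the tin or bowl.

My model put the hearth's back corners up to about 5 pixels off what the pictures showed. The gate and latch points fitted within about 1 pixel, so I relied on those. While swinging in, the arm sat about 1 mm off its commanded position, so I used the measured position for the back-off. No check failed.

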